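Lock the stirrer-drive box and re-arm its interlock

ROBOT

A 6-joint arm with a two-finger parallel gripper is mounted at the origin on the work surface. World frame = base frame: x ahead of the robot, y to its left, z up, the work surface at z = 0. Lengths are in m, angles in degrees, forces in N, time in s.
With the tool pointing down it reaches from about 0.3 to 0.75 m from the base axis. Payload 8.5 kg.
Tool frame: the origin (TCP) lies on the centre line of the jaws, within the pads' length; the fingertips stand 14 mm ahead of it and the grasp point (between the pads) lies 5 mm behind it; z points along the fingers, x is the direction in which the jaws open and shut, and the axes are right-handed (so a half turn about z gives the same grasp; the last joint's range is limited). The gripper opens to 85 mm and grips with 20 to 120 N. Pads are 22 mm wide; open, the fingers measure 114 mm over their backs; the gripper's body (76 mm by 85 mm) begins 54 mm behind the grasp point. The pads swing forward as they close: fully open they stand 13 mm farther back than shut.
Start: joints at [-12.336, 21.807, 74.336, -0, 83.858, -12.336], TCP at [0.55, 0, 0.245] pointing down, gripper open.
Joint ranges: [-178.18, 178.18], [-50.72, 133.34], [12.68, 142.11], [-81.47, 261.47], [9.98, 163.14], [-165.26, 165.26]. Speed limits (degrees/s): [136.94, 136.94, 180, 180, 180, 180].

INTERFACE

Orientations are given as a 3x3 rotation matrix whose columns are the frame's x, y, z axes.
In Python, from rig import * gives the robot as it stands.
- The arm moves only by the shell command python3 -m crank 'ROWS' [FORCE]. ROWS is JSON, one flat list of numbers, 7 for each row, row after row: the turn, a rotation vector about the world's x, y, z in rad, then the shift along the world's x, y, z in m, then the opening in per cent of the stroke, from 0 (shut) to 100 (fully open). A call has 1 to 20 rows; each row shifts and turns the commanded pose from where the row before left it; what a row does not reach is not made up. A row lasts 1/10 s, in which the tool goes at most 50 mm and 8.59 degrees, less where a joint would pass 70% of its speed; a pose out of reach is approached as far as the arm can. A call is refused whole if a number of a shift passes 0.05 or a number of a turn 0.15, either way. A call with a gripper value outside its range is refused whole. The fingers move at their own pace and stop on an object; FORCE is the grip in N (left out, the last holds). Time passes only in rows, so rows that do not move let the fingers close. It gives the time, the measured TCP pose, the force and the opening at its end, in the units of the state.
- observe(): the state, without advancing time (a new reading comes with each control period).
- get_image(name): name is "scene" or "side" or "wrist"; returns a dict with "frame" (400x640x3 uint8, red, green, blue), "fov_y" (degrees; the focal length in pixels is half the picture's height over the tangent of half this angle, whatever the lens; pixels are square), "cx", "cy" (the principal point, pixels), "k1" (the pictures are not rectified: a ray, as slopes to the right and down, at radius r is drawn at 1 + k1 r^2 times it, then the intrinsics apply), "world_to_cam" (4x4, takes a point from world to camera coordinates). Camera axes: x right, y up, looking along -z (the intrinsics and any distortion apply to the point x, -y, -z); pixel columns grow to the right and rows downward; lengths in m; the calibration is good to about 2 mm. A picture is of the moment at which its call begins. There is no depth.
- close_job(): hands the job in, once; it reports no verdict.
The state is a dict: "time_s": time; "q": joint angles; "qvel": joint speeds; "joint_efforts": joint torques, N m; "position": TCP position; "tool_rot": TCP orientation; "ft_force": force on the tool from outside, world axes, zero at the start; "wrist_torque": the same for the moment, N m; "grip_width": finger opening in m.
Only numpy, scipy, OpenCV 4.12 (cv2) and the standard library are available. Lean on these libraries where they do the work, as an engineer would, in place of code of your own. Each camera call takes 0.05 s, during which the arm holds its last target. There are 200 camera calls.

TASK

Lock up the blue stirrer-drive box: swing the steel hasp over so that it lies flat over the brass staple, push the red-handled locking pin through the staple loop until its handle butts against the hasp, and leave it there. Then re-arm the interlock: push the roller lever of the limit switch over until it clicks (well over, more than half of its travel, to either side) and let it spring back. Leave the bottle, beaker and wrench where they are.

Things in the scene. Friction and masses are not known exactly. Their poses are not given: they have to be found in the camera images.
- drive_box: Fixed blue steel box, 230 (x) x 190 (y) x 60 mm high; origin: centre of its underside. On top, at y = 0: the hasp's hinge block at x = -60 mm and a dark plinth (x 2 to 72 mm, 44 mm wide, 21.5 mm high) with the brass staple. On either side of the plinth at x = 20 mm a shelf 22 mm wide (x), 17 mm high, out to |y| = 56 mm, carries the handle of the pin when home; fingers pass on both sides of it.
- staple_loop (a point): Centre of the staple's opening, 37 mm above the box top (97 mm above the bench), axes as the box. The staple is an upright U of 7 mm brass bar in the box's x-z plane; the pin goes through along the box's y, from either side. Opening 20 mm wide (x) and 20 mm high, from the shut hasp's upper face to the top bar. The staple's top is 17 mm above this point.
- hasp (a joint): Hasp angle in rad: 0 = flat over the staple (shut), grows as it swings up; 1.57 upright; more leans back towards the box's -x side; end stop 2.4. The hinge is stiff: the hasp stays where it is left; about 2 N at its end moves it. Push or press it near its end.
- hasp_hinge (a point): On the hasp's hinge axis (along the box's y), mid-width, 84.5 mm above the bench, axes as the box. The hasp is a steel plate reaching 139 mm from this axis (to the box's +x when shut), 44 mm wide, 5 mm thick, with a slot 14 mm wide at 60 to 104 mm for the staple, and a yellow painted end (last 18 mm). Its upper face looks to the box's -x when the hasp is upright.
- hasp_end (a point): Point on the hasp's upper face, mid-width, on the end beyond the slot, 117 mm from the hinge axis: the place to press it down. Its axes turn with the hasp: x from hinge to end, z out of the upper face.
- pin_handle (a point): Centre of the loose pin's handle: red bar 30 x 30 mm, 56 mm long, black band near its rear. x points along the coaxial steel shaft (diameter 10, 80 mm long, last 8 mm tapered), which starts at the handle's front face, 28 mm from here; tip 108 mm from here. Starts lying level on a flat of the handle (axis 15 mm up). About 0.14 kg, balanced in the handle. Grasp across the handle from above.
- pin_neck (a point): Point on the pin's axis, 22 mm in front of the handle's front face (50 mm from pin_handle), axes as pin_handle. With the pin fully home the handle's front face meets the side edge of the hasp and this point is in the staple loop.
- switch: Fixed roller-lever limit switch standing on the bench: 75 x 70 mm base plate, grey body and black head, 100 mm high in all. Origin at the centre of its underside, z up. The lever sits on its -y side and swings in its x-z plane.
- switch_arm (a joint): Lever angle in rad: 0 = upright (sprung), positive leans to the switch's +x, negative to -x; clicks at 0.45 either way, end stops at 0.85. About 2.5 N at the roller holds it at 0.6; it springs back upright when let go.
- roller (a point): Centre of the orange roller (diameter 23 mm, 12 mm wide, axis along the switch's y) at the top of the steel lever, 55 mm from the lever's pivot, 141 mm above the bench when upright, 38.5 mm to the switch's -y side of its origin.
- reagent: Bystander: amber bottle, diameter 64 mm, 150 mm high; origin at its underside.
- beaker: Bystander: white ceramic beaker, diameter 76 mm, 95 mm high; origin at its underside.
- wrench: Bystander: steel wrench, 170 mm long, lying flat on the bench along its x.
There are look-alikes about, which are no part of the job. Leave any green look-alike of the switch alone.

How it is judged (in metres and radians):
On the way, in this order (a step that is already met when the one before it is completed fails the run):
1. the hasp lies flat over the staple (value of joint hasp below 0.08 rad), for 0.2 s.
2. the pin is fully home through the staple loop, with the hasp shut (value of joint hasp below 0.08 rad and distance between pin_neck and staple_loop below 0.013 m and angle between the x axis of pin_neck and the y axis of drive_box, either way round below 0.2 rad), for 0.2 s.
3. with the pin home, the switch lever is pushed over until it clicks (all of step 2 and (value of joint switch_arm above 0.45 rad or value of joint switch_arm below -0.45 rad)), for 0.05 s.
At the end, for the whole second after the job is handed in: The hasp is shut (under 0.08 rad), the pin passes through the staple loop with its neck point within 13 mm of the loop's centre (handle within about 10 mm of the hasp's edge) and its shaft within 0.2 rad of the box's y, released, and the switch lever is back upright (within 0.1 rad) (all of step 2 and value of joint switch_arm between -0.1 and 0.1 rad); the robot touches nothing.
It fails at once if the reagent is shoved more than 40 mm or knocked over (distance of reagent from where it was at the start of the episode above 0.04 m or angle between reagent's own z axis and vertical above 0.5 rad).
It fails at once if the beaker is shoved more than 40 mm or knocked over (distance of beaker from where it was at the start of the episode above 0.04 m or angle between beaker's own z axis and vertical above 0.5 rad).
It fails at once if the wrench is shoved more than 40 mm or knocked over (distance of wrench from where it was at the start of the episode above 0.04 m or angle between wrench's own z axis and vertical above 0.5 rad).
It also fails if it takes over 67 s, if anything falls off the work surface, if the arm or the gripper's body presses on something with over 40 N, if the wrist force passes 120 N, or if a joint passes its speed limit or range.

## Working session

There is one attempt and no reset: what is moved stays moved. The work goes in short steps, Python scripts to look and compute and a shell command to move; the robot and the scene stay as the last step left them, time stands still between calls to the robot, and variables do not carry over. Pictures are saved under pics/ and viewed, about 8 in all and at most 12, crops included, and the job is handed in when it is done.

```bash
ls; mkdir -p pics; cat > h.py <<'E'
from rig import *
import numpy as np, cv2, pickle, os
def K(d):
    f=d["frame"].shape[0]/2/np.tan(np.radians(d["fov_y"]/2)); return np.array([[f,0,d["cx"]],[0,f,d["cy"]],[0,0,1]])
F=np.diag([1,-1,-1.])
def snap(name,tag):
    d=get_image(name); d["frame"]=np.array(d["frame"]); pickle.dump(d,open(f"pics/{tag}.pkl","wb"))
    cv2.imwrite(f"pics/{tag}.png",d["frame"][:,:,::-1]); return d
def load(tag): return pickle.load(open(f"pics/{tag}.pkl","rb"))
def ray(d,px):
    u=cv2.undistortPoints(np.array([[px]],float),K(d),np.array([d["k1"],0,0,0.]))[0,0]
    M=np.array(d["world_to_cam"]); R=M[:3,:3]; c=-R.T@M[:3,3]
    v=R.T@F@np.array([u[0],u[1],1]); return c,v/np.linalg.norm(v)
def onz(d,px,z):
    c,v=ray(d,px); return c+v*(z-c[2])/v[2]
def tri(*dp):
    A=0;b=0;rs=[ray(d,p) for d,p in dp]
    for c,v in rs:
        P=np.eye(3)-np.outer(v,v); A=A+P; b=b+P@c
    x=np.linalg.solve(A,b); return x,[np.linalg.norm((np.eye(3)-np.outer(v,v))@(x-c)) for c,v in rs]
def proj(d,X):
    M=np.array(d["world_to_cam"]); R=F@M[:3,:3]; t=F@M[:3,3]
    return cv2.projectPoints(np.atleast_2d(X).astype(float),cv2.Rodrigues(R)[0],t,K(d),np.array([d["k1"],0,0,0.]))[0][:,0]
E
python3 - <<'E'
from h import *
a=[snap(n,n+"0") for n in("scene","side","wrist")]
for d in a: print(d["fov_y"],d["k1"],np.linalg.inv(np.array(d["world_to_cam"]))[:3].round(3).tolist())
E
```

```text
pics
56.522457617132254 -0.033539460334995934 [[0.821, -0.407, 0.401, 0.945], [0.572, 0.592, -0.568, -0.57], [-0.006, 0.695, 0.719, 0.829]]
43.72099561483157 -0.08424537914665106 [[-0.877, -0.303, 0.374, 1.079], [0.481, -0.521, 0.705, 1.044], [-0.019, 0.798, 0.603, 1.006]]
67.29175836877518 -0.04942987911854075 [[1.0, -0.0, 0.001, 0.551], [0.0, 0.956, 0.293, 0.075], [-0.001, -0.293, 0.956, 0.374]]
```

View pics/scene0.png

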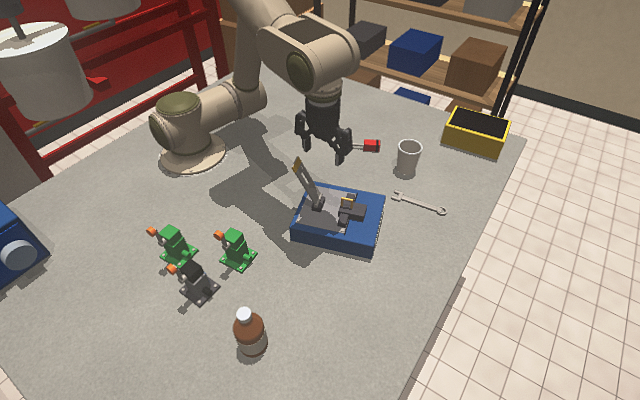

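View pics/side0.png

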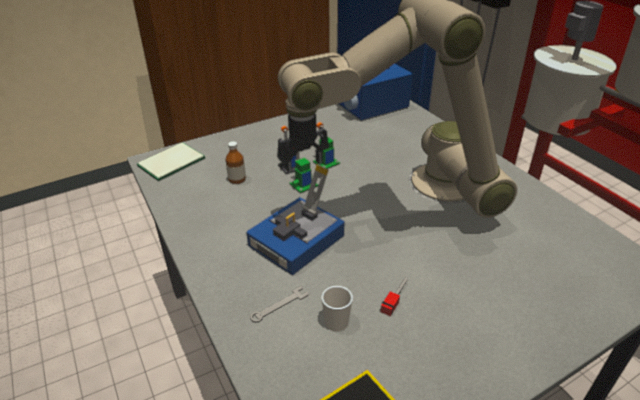

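The scene view shows the blue box at about (338,220) with the hasp leaning at (307,180). The pin's handle is at (371,146), the beaker at (409,158), the wrench at (419,203) and the bottle at (250,330). There are three switch-like things: green at (174,245), green at (237,250), and grey/black at (195,283), whose orange roller is near (172,268). The grey/black one fits the description, and I'll confirm it in an enlarged crop. The side view shows the pin at (391,302), with its shaft toward (405,282).

```bash
python3 - <<'E'
from h import *
s=load("scene0")["frame"];d=load("side0")["frame"];w=load("wrist0")["frame"]
def c(im,x,y,n,m,k): return cv2.resize(im[y:y+m,x:x+n],None,fx=k,fy=k,interpolation=cv2.INTER_CUBIC)
o=np.zeros((600,800,3),np.uint8)
def put(im,x,y): o[y:y+im.shape[0],x:x+im.shape[1]]=im
put(c(s,280,135,120,125,3),0,0)      # x0=280,y0=135
put(c(s,140,215,110,95,3),0,0+0) if 0 else None
put(c(d,240,160,110,115,3.5)[:400,:385],365,0)
put(c(s,140,220,100,70,3)[:210],0,385)
put(c(s,340,130,60,30,3),305,410)
put(c(d,370,270,60,60,3),490,410)
cv2.imwrite("pics/m1.png",o[:,:,::-1])
E
```

```text
(no output)
```

View pics/m1.png

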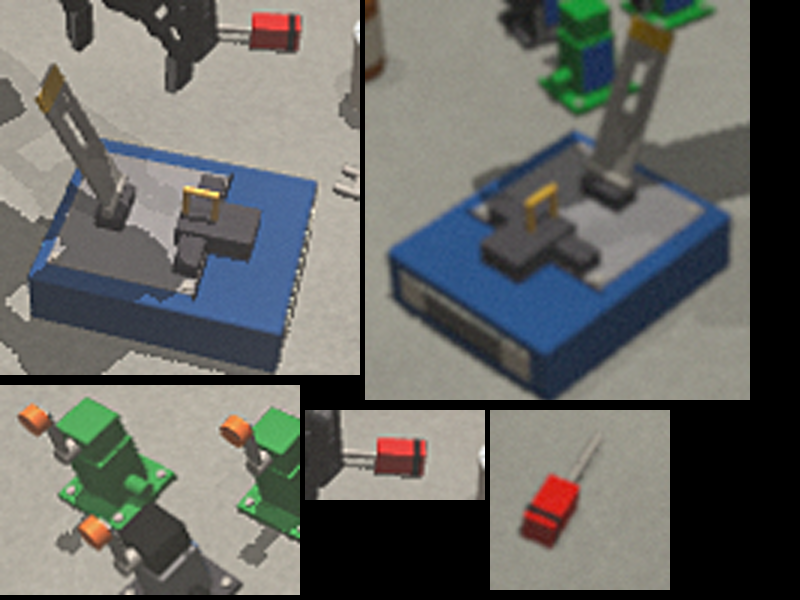

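View pics/wrist0.png

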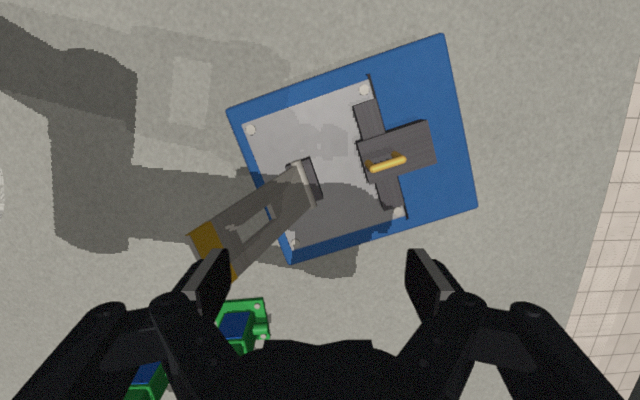

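```bash
python3 - <<'E'
from h import *
from scipy.optimize import least_squares
s,d,w=[load(n+"0") for n in("scene","side","wrist")]
H=np.array([[-115,95],[115,95],[115,-95],[-115,-95]])/1000
obs=[(w,0,(227,110)),(w,1,(443,34)),(w,2,(478,207)),(w,3,(291,265)),(s,0,(314.3,181.7)),(s,1,(385.7,195.7)),(d,1,(247.1,233.7)),(d,1,(292.3,260.6)),(d,0,(343.7,220.9)),(d,3,(300.9,198))]
obs[6]=(d,2,(247.1,233.7)); 
def pt(p,l,z=None): 
    c,sn=np.cos(p[2]),np.sin(p[2]); return np.array([p[0]+c*l[0]-sn*l[1],p[1]+sn*l[0]+c*l[1],p[3] if z is None else z])
f=lambda p:np.concatenate([proj(o,pt(p,H[i]))[0]-q for o,i,q in obs])
r=least_squares(f,[.5,.1,.3,.06],loss="soft_l1");p=r.x;print("box",p[:2],np.degrees(p[2]),p[3]);print(r.fun.round(1) if 0 else f(p).reshape(-1,2).round(1).tolist())
# hasp end centre: scene, side, wrist guesses
hs=(280+49/3,135+88/3); 
print("staple top scene/side:",tri((s,(280+203/3,135+189/3)),(d,((542-365)/3.5+240,190/3.5+160)),(w,(388,163))))
print("exp staple",pt(p,[.02+.017,0],.114), pt(p,[.03,0],.114))
print("hinge exp",pt(p,[-.06,0],.0845))
print("hasp tip mid",tri((s,(280+52/3,135+70/3)),(d,((655-365)/3.5+240,22/3.5+160))))
print("pin",tri((s,(372,145.7)),(d,(390.3,303.7))), "tip",onz(d,(407,279),.015),"neckscene",onz(s,(353.3,145.7),.015))
print("roller@.141",onz(s,(171,268.7),.141))
for n,q,z in(("beaker",(409,172),0),("wrench",(419,203),0),("bottle",(252,348),0),("greenR",(219,235),.141),("greenL",(152,231),.141)): print(n,onz(s,q,z).round(3))
E
```

```text
box [0.59592172 0.01676009] 18.77087877324137 0.05260375020914031
[[-0.6, 0.4], [0.3, -0.9], [0.1, -0.1], [-1.2, -0.1], [-5.1, 0.4], [-0.3, 1.4], [-3.0, -0.8], [-2.2, 2.3], [0.1, 1.7], [-2.8, -0.3]]
staple top scene/side: (array([0.6127591 , 0.02673519, 0.11569456]), [np.float64(0.002514032169529161), np.float64(0.0023357852776758514), np.float64(0.00048233221626976797)])
exp staple [0.63095379 0.02866611 0.114     ] [0.6243261  0.02641362 0.114     ]
hinge exp [ 0.53911294 -0.00254698  0.0845    ]
hasp tip mid (array([ 0.48227301, -0.01129502,  0.21577127]), [np.float64(0.0008705251583362401), np.float64(0.000870525158336108)])
pin (array([0.50353529, 0.37408556, 0.01497957]), [np.float64(0.0022452050158206765), np.float64(0.0022452050158205863)]) tip [0.40962546 0.3241055  0.015     ] neckscene [0.45233165 0.33573861 0.015     ]
roller@.141 [ 0.42310723 -0.39323041  0.141     ]
beaker [ 0.666  0.338 -0.   ]
wrench [0.752 0.228 0.   ]
bottle [ 0.631 -0.39   0.   ]
greenR [ 0.443 -0.267  0.141]
greenL [ 0.302 -0.35   0.141]
```

The box fit comes out at (0.596, 0.017) with a yaw of 18.8°. The measured staple is within 4 mm of where the model puts it. The hasp is at about 1.98 rad, and its measured length of 0.143 m agrees with the given 0.139 m. The pin handle is at (0.504, 0.374, 0.015), heading about -152°. The crop confirms the switch is the grey body with the black head; the other two are green.

First move: go behind the hasp with the gripper shut.

```bash
python3 -m crank '[0,0,0.11,0,0,0.03,0, 0,0,0.11,0,0,0.025,0, 0,0,0.108,-0.029,-0.0095,0,0, 0,0,0,-0.029,-0.0095,0,0, 0,0,0,-0.029,-0.0095,0,0, 0,0,0,-0.028,-0.0095,0,0, 0,0,0,0,0,0,0]'
python3 - <<'E'
from h import *
snap("wrist","wrist1"); snap("side","side1")
E
```

```text
time_s: 0.85
position: [0.4327, -0.0383, 0.3006]
tool_rot: [[0.947, 0.321, -0.0], [0.321, -0.947, -0.0], [-0.0, 0.0, -1.0]]
ft_force: [0.5, -0.6, -0.9]
grip_width: 0.0001
```

```bash
python3 - <<'E'
from h import *
a=load("wrist1")["frame"];b=load("side1")["frame"][130:230,200:360]
o=np.zeros((600,800,3),np.uint8); o[:400,:640]=a
b=cv2.resize(load("side1")["frame"][110:200,220:380],(356,200),interpolation=cv2.INTER_CUBIC); o[400:,:356]=b
cv2.imwrite("pics/m2.png",o[:,:,::-1])
E
```

```text
(no output)
```

View pics/m2.png

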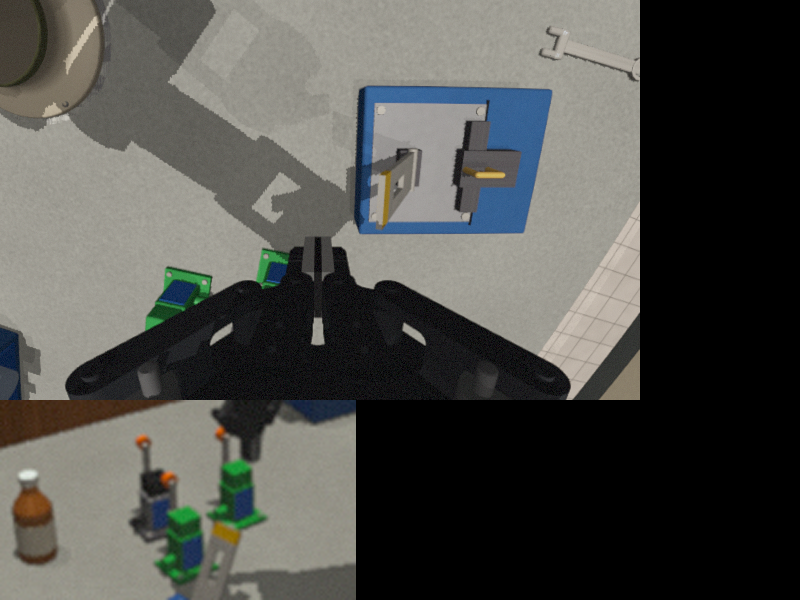

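The wrist view shows the box square to the tool. The staple bar is at (489,175), and the hasp, with its yellow end at (385,195), leans toward the tool. In the side crop the grey/black switch has its roller at about (284,128), and the two green ones are in front of it.

```bash
python3 - <<'E'
from h import *
s,d,w,w1,d1=[load(n) for n in("scene0","side0","wrist0","wrist1","side1")]
st=tri((w,(388,163)),(w1,(489,175)),(s,(280+203/3,135+189/3)),(d,((542-365)/3.5+240,190/3.5+160)));print("staple",st)
yw=np.radians(18.77);ax=np.array([np.cos(yw),np.sin(yw)]);ay=np.array([-ax[1],ax[0]])
for a,b in((374,87),(552,90),(523,233),(362,233)):
    q=onz(w1,(a,b),.06)[:2]-[.596,.0168]; print(q@ax,q@ay)
for a,b in((227,110),(443,34),(478,207),(291,265)):
    q=onz(w,(a,b),.06)[:2]-[.596,.0168]; print("w0",q@ax,q@ay)
r=tri((s,(171,268.7)),(d1,(284.3,128)));print("roller",r)
print("head top",tri((s,(191.7,269)),(d1,(220+155/2.225,110+75/2.22))))
print(onz(s,(195,298),0.0),onz(d1,(220+153/2.225,110+125/2.22),0.))
E
```

```text
staple (array([0.61226366, 0.02588089, 0.1148712 ]), [np.float64(0.00057137879304161), np.float64(0.0021413404442505693), np.float64(0.0030156146017758546), np.float64(0.0022705164079587655)])
-0.10487244210350867 0.09473201556240793
0.11155076694209423 0.09496392116562893
0.11126738790580676 -0.09171014337144467
-0.11134625172557083 -0.09023433405915386
w0 -0.11224375779339937 0.09453625585223924
w0 0.11127337238946478 0.0937523672607071
w0 0.11155374811360808 -0.09130406003991848
w0 -0.11171317001860345 -0.09180650254702212
roller (array([ 0.42349937, -0.39377018,  0.14402069]), [np.float64(0.0015125158457637918), np.float64(0.0015125158457637334)])
head top (array([ 0.42600116, -0.35427726,  0.09778715]), [np.float64(0.0037427087394868714), np.float64(0.0037427087394868675)])
[ 0.43240903 -0.37875164  0.        ] [ 0.42689929 -0.36389856  0.        ]
```

```bash
python3 -m crank '[0,0,0,0,0,-0.029,0, 0,0,0,0,0,-0.029,0, 0,0,0,0,0,-0.029,0, 0,0,0,0,0,-0.029,0, 0,0,0,0.018,0.0061,0,0, 0,0,0,0.018,0.0061,0,0, 0,0,0,0.018,0.0061,0,0, 0,0,0,0.018,0.0061,0,0, 0,0,0,0.018,0.0061,0,0, 0,0,0,0.017,0.0058,0,0, 0,0,0,0.017,0.0058,0,0, 0,0,0,0.017,0.0058,0,0]'
```

```text
time_s: 2.15
position: [0.5772, 0.0107, 0.1839]
tool_rot: [[0.946, 0.323, -0.001], [0.323, -0.946, -0.0], [-0.001, -0.0, -1.0]]
ft_force: [-2.0, -1.1, -0.6]
grip_width: -0.0002
```

```bash
python3 -m crank '[0,0,0,0.0128,0.0044,-0.002,0, 0,0,0,0.0128,0.0044,-0.002,0, 0,0,0,0.011,0.0037,-0.01,0, 0,0,0,0.011,0.0037,-0.01,0, 0,0,0,0.0095,0.0032,-0.012,0, 0,0,0,0.0095,0.0032,-0.012,0, 0,0,0,0.005,0.0017,-0.012,0, 0,0,0,0.005,0.0017,-0.012,0, 0,0,0,0,0,-0.008,0, 0,0,0,0,0,0,0]'
```

```text
time_s: 3.15
position: [0.652, 0.0359, 0.1029]
tool_rot: [[0.947, 0.322, -0.002], [0.322, -0.947, 0.0], [-0.002, -0.001, -1.0]]
ft_force: [-0.4, -0.2, -0.3]
grip_width: 0.0003
```

```bash
python3 -m crank '[0,0,0,0,0,-0.002,0, 0,0,0,0,0,-0.002,0, 0,0,0,0,0,0,0]'
python3 - <<'E'
from h import *
snap("side","side2"); d=load("side2")["frame"][150:270,230:390]
cv2.imwrite("pics/s2.png",cv2.resize(d,None,fx=4,fy=4,interpolation=cv2.INTER_CUBIC)[:,:,::-1])
E
```

```text
time_s: 3.45
position: [0.6527, 0.0358, 0.1011]
tool_rot: [[0.947, 0.322, 0.001], [0.322, -0.947, -0.0], [0.001, 0.001, -1.0]]
ft_force: [-0.5, -1.0, 1.9]
grip_width: 0.0
```

View pics/s2.png

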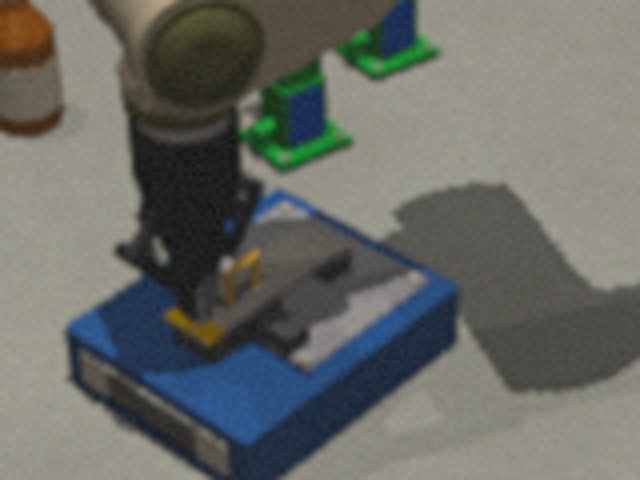

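The side crop shows the hasp lying over the plinth, with the brass staple at (242,280) standing up through its slot. I'll press until the force builds, to make sure it is flat.

```bash
python3 -m crank '[0,0,0,0,0,-0.002,0, 0,0,0,0,0,-0.001,0, 0,0,0,0,0,0,0]'
```

```text
time_s: 3.8
position: [0.6528, 0.0358, 0.1007]
tool_rot: [[0.947, 0.322, 0.003], [0.322, -0.947, -0.001], [0.003, 0.002, -1.0]]
ft_force: [-8.3, 0.0, 20.5]
grip_width: 0.0002
```

```bash
python3 -m crank '[0,0,0,0,0,0.035,0, 0,0,0,0,0,0.035,0, 0,0,0,0,0,0.035,0, 0,0,0,0,0,0.035,0, 0,0,-0.1175,-0.0124,0.0282,0,80, 0,0,-0.1175,-0.0124,0.0282,0,80, 0,0,-0.1175,-0.0124,0.0282,0,80, 0,0,-0.1175,-0.0124,0.0282,0,80, 0,0,-0.1175,-0.0124,0.0282,0,80, 0,0,-0.1175,-0.0124,0.0282,0,80, 0,0,-0.1175,-0.0124,0.0282,0,80, 0,0,-0.1175,-0.0124,0.0282,0,80, 0,0,-0.1175,-0.0124,0.0282,0,80, 0,0,-0.1175,-0.0124,0.0282,0,80, 0,0,-0.1175,-0.0124,0.0282,0,80, 0,0,-0.1175,-0.0124,0.0282,0,80]'
python3 -m crank '[0,0,0,0,0,0,80, 0,0,0,0,0,0,80]'
python3 - <<'E'
from h import *
w=snap("wrist","wrist3"); d=snap("side","side3"); s=snap("scene","scene3")
o=np.zeros((600,800,3),np.uint8); o[:400,:640]=w["frame"]
o[400:,:320]=cv2.resize(d["frame"][195:270,235:355],(320,200),interpolation=cv2.INTER_CUBIC)
o[400:,320:640]=cv2.resize(s["frame"][175:250,285:405],(320,200),interpolation=cv2.INTER_CUBIC)
cv2.imwrite("pics/m3.png",o[:,:,::-1])
print(observe()["q"])
E
```

```text
time_s: 5.4
position: [0.5031, 0.3754, 0.2374]
tool_rot: [[0.465, -0.885, 0.0], [-0.885, -0.465, 0.0], [-0.0, -0.0, -1.0]]
ft_force: [-0.0, 0.5, 0.2]
grip_width: 0.0683
time_s: 5.6
position: [0.5036, 0.3745, 0.2373]
tool_rot: [[0.472, -0.882, 0.0], [-0.882, -0.472, -0.0], [0.0, -0.0, -1.0]]
ft_force: [1.0, 0.1, -0.0]
grip_width: 0.0685
[ 2.57313343e+01  3.00605196e+01  6.17620909e+01 -1.11881121e-02
  8.81789305e+01  8.77425284e+01]
```

View pics/m3.png

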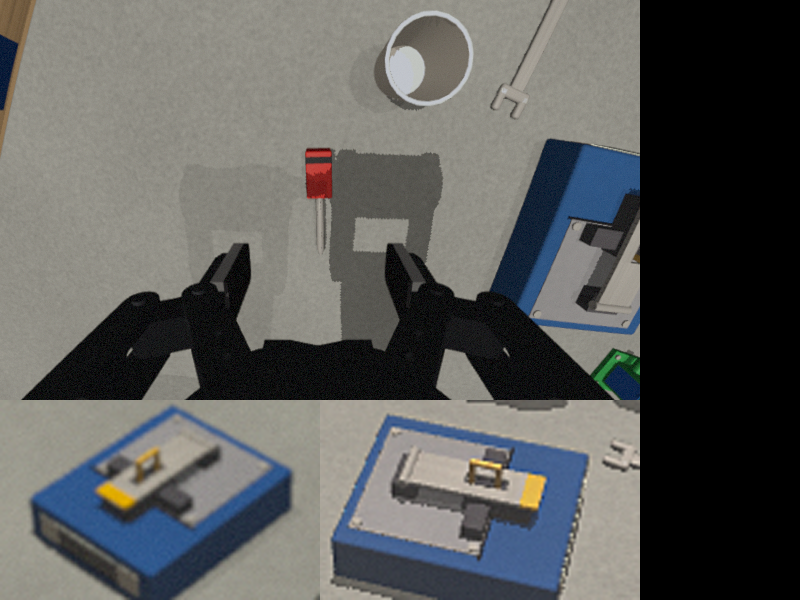

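The hasp lies flat, with the staple through its slot. In the wrist view the pin handle spans (305..333, 148..198) and its shaft tip is at (320,250).

```bash
python3 - <<'E'
from h import *
w,s,d=load("wrist3"),load("scene0"),load("side0")
for z in(.03,):
    for q in((305,148),(332,149),(307,197),(332,197)): print(onz(w,q,z).round(4))
c=tri((w,(319,173)),(s,(372,145.7)),(d,(390.3,303.7)));print(c)
print("tri tip",tri((w,(320.5,250)),(d,(407,279))))
a=onz(w,(320.5,250),.015);b=onz(w,(320,200),.015);print(a,b,np.degrees(np.arctan2(*(a-b)[1::-1])),np.linalg.norm(a-b))
print("ctr from tip",a+.108*(b-a)/np.linalg.norm(b-a))
print(onz(w,(319,173),.015))
print("cam",np.linalg.inv(w["world_to_cam"])[:3,3])
E
```

```text
[0.5229 0.4003 0.03  ]
[0.5362 0.3732 0.03  ]
[0.4731 0.3718 0.03  ]
[0.4869 0.3459 0.03  ]
(array([0.50309788, 0.37287258, 0.01514766]), [np.float64(0.0017546000777495464), np.float64(0.002831890052121067), np.float64(0.002075209575476884)])
tri tip (array([0.40956433, 0.32120273, 0.01160767]), [np.float64(0.002109645235081797), np.float64(0.0021096452350817586)])
[0.41317888 0.3213392  0.015     ] [0.47285452 0.3541995  0.015     ] -151.1606902064851 0.06812474783733463
ctr from tip [0.50778428 0.37343352 0.015     ]
[0.5021495  0.37132338 0.015     ]
cam [0.57085495 0.4103198  0.36655008]
```

```bash
python3 -m crank '[0,0,0.01,0.001,-0.0015,-0.0275,80, 0,0,0,0,0,-0.0275,80, 0,0,0,0,0,-0.0275,80, 0,0,0,0,0,-0.0275,80, 0,0,0,0,0,-0.0275,80, 0,0,0,0,0,-0.0275,80, 0,0,0,0,0,-0.0275,80, 0,0,0,0,0,-0.0275,80, 0,0,0,0,0,0,80, 0,0,0,0,0,0,0, 0,0,0,0,0,0,0, 0,0,0,0,0,0,0, 0,0,0,0,0,0,0, 0,0,0,0,0,0,0, 0,0,0,0,0,0,0]' 60
```

```text
time_s: 7.25
position: [0.5057, 0.3731, 0.0193]
tool_rot: [[0.478, -0.878, 0.003], [-0.878, -0.478, 0.001], [0.0, -0.004, -1.0]]
ft_force: [-1.4, -2.1, 6.2]
grip_width: 0.0289
```

```bash
python3 -m crank '[0,0,0,0,0,0.015,0, 0,0,0,0,0,0.03,0, 0,0,0,0,0,0.03,0, 0,0,0,0,0,0.03,0, 0,0,0,0,0,0.035,0, 0,0,0,0,0,0.025,0, 0,0,0.1165,0.0045,-0.016,0,0, 0,0,0.1165,0.0045,-0.016,0,0, 0,0,0.1165,0.0045,-0.016,0,0, 0,0,0.1165,0.0045,-0.016,0,0, 0,0,0.1165,0.0045,-0.016,0,0, 0,0,0.1165,0.0045,-0.016,0,0, 0,0,0.1165,0.0045,-0.016,0,0, 0,0,0.1165,0.0045,-0.016,0,0, 0,0,0.1165,0.0045,-0.016,0,0, 0,0,0.1165,0.0045,-0.016,0,0, 0,0,0.1165,0.0045,-0.016,0,0, 0,0,0.1165,0.0045,-0.016,0,0]'
python3 -m crank '[0,0,0,0,0,-0.04,0, 0,0,0,0,0,-0.04,0, 0,0,0,0,0,0,0, 0,0,0,0,0,0,0]'
python3 - <<'E'
from h import *
w=snap("wrist","wrist4"); d=snap("side","side4"); s=snap("scene","scene4")
o=np.zeros((600,800,3),np.uint8); o[:400,:640]=w["frame"]
o[400:,:400]=cv2.resize(d["frame"][190:290,240:440],(400,200),interpolation=cv2.INTER_CUBIC)
o[400:,400:800]=cv2.resize(s["frame"][140:220,310:470],(400,200),interpolation=cv2.INTER_CUBIC)
cv2.imwrite("pics/m4.png",o[:,:,::-1])
E
```

```text
time_s: 9.05
position: [0.5587, 0.1801, 0.1828]
tool_rot: [[0.946, 0.325, 0.0], [0.325, -0.946, 0.0], [0.0, 0.0, -1.0]]
ft_force: [-0.1, 0.2, -0.9]
grip_width: 0.0288
time_s: 9.45
position: [0.5591, 0.1809, 0.1034]
tool_rot: [[0.947, 0.32, 0.0], [0.32, -0.947, 0.0], [0.0, 0.0, -1.0]]
ft_force: [1.5, 0.5, -0.9]
grip_width: 0.0288
```

View pics/m4.png

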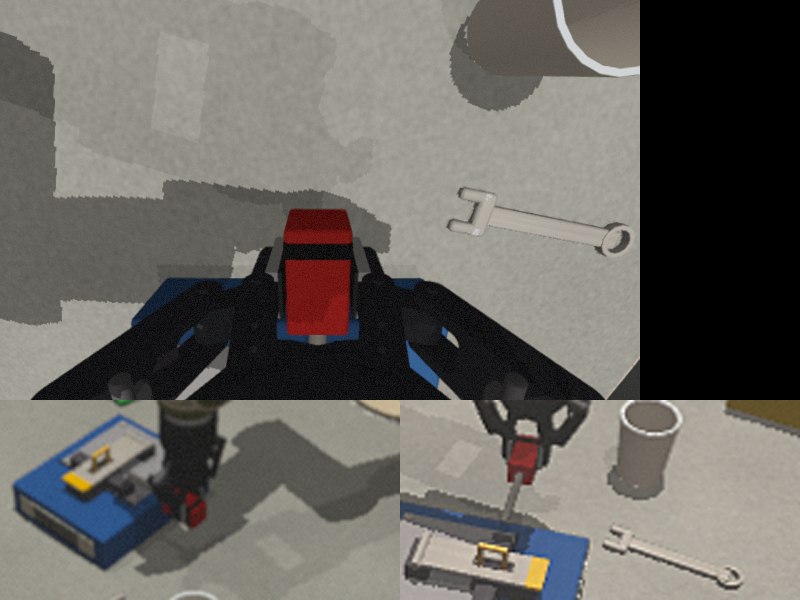

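```bash
python3 -m crank '[0,0,0,0.0052,-0.0134,-0.002,0, 0,0,0,0.005,-0.0134,0,0, 0,0,0,0.005,-0.0134,0,0, 0,0,0,0,0,0,0, 0,0,0,0,0,0,0]'
python3 - <<'E'
from h import *
d=snap("side","side5"); s=snap("scene","scene5"); w=load("wrist1"); st=observe(); T=np.array(st["position"]); print(T)
o=np.zeros((600,800,3),np.uint8)
o[:,:400]=cv2.resize(d["frame"][175:265,245:305],(400,600),interpolation=cv2.INTER_CUBIC)
o[:,400:]=cv2.resize(s["frame"][145:235,325:385],(400,600),interpolation=cv2.INTER_CUBIC)
h=np.radians(18.77);ax=np.array([np.cos(h),np.sin(h),0]);ay=np.array([-ax[1],ax[0],0]);z=np.array([0,0,1])
S=np.array([.6136,.0252,.097])
st3=[S+a*ax+b*z for a,b in((-.01,-.01),(.01,-.01),(.01,.01),(-.01,.01))]
pin=[T-[0,0,.0043]-ay*t for t in(.03,.109)]
for dd,ox,x0,y0 in((d,0,245,175),(s,400,325,145)):
    k=400/60
    q=((proj(dd,st3+pin)-[x0,y0]+.5)*k).astype(int)+[ox,0]
    cv2.polylines(o,[q[:4].astype(np.int32)],True,(255,0,255),1); cv2.line(o,tuple(map(int,q[4])),tuple(map(int,q[5])),(0,255,255),1); cv2.circle(o,tuple(map(int,q[5])),4,(0,255,0),1)
cv2.imwrite("pics/m5.png",o[:,:,::-1])
E
```

```text
time_s: 10.1
position: [0.5741, 0.14, 0.1003]
tool_rot: [[0.948, 0.319, -0.0], [0.319, -0.948, 0.0], [-0.0, -0.0, -1.0]]
ft_force: [0.3, 0.2, -0.9]
grip_width: 0.0288
[0.57383883 0.14076234 0.10028359]
```

View pics/m5.png

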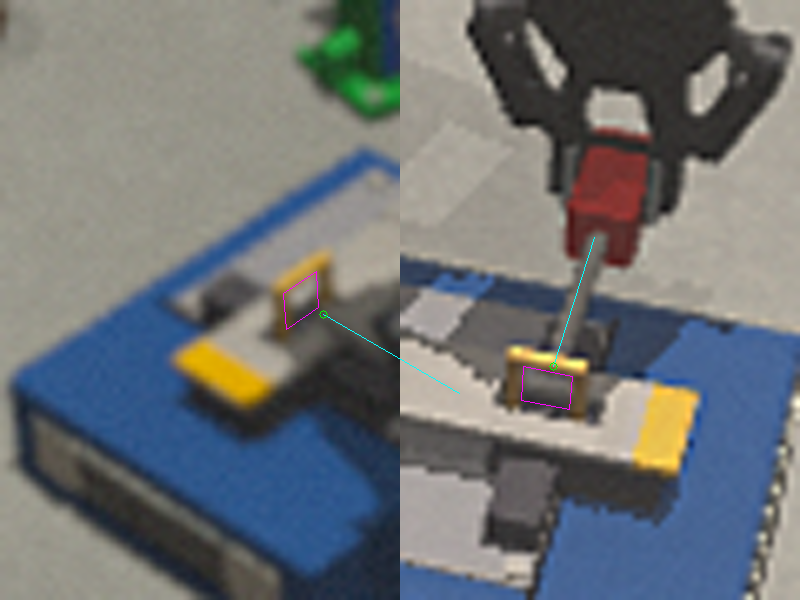

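The overlay shows the shaft lined up with the staple opening: the true opening centre is at (548,380) in the scene half and (303,292) in the side half. The model is within about 1 px of both, so I'll insert gently and watch the force.

```bash
python3 -m crank '[0,0,0,0.0026,-0.0076,0.001,0, 0,0,0,0.0026,-0.0076,0,0, 0,0,0,0.0026,-0.0076,0,0, 0,0,0,0,0,0,0]'; python3 -m crank '[0,0,0,0.0026,-0.0076,0,0, 0,0,0,0.0026,-0.0076,0,0, 0,0,0,0.0026,-0.0076,0,0, 0,0,0,0,0,0,0]'
```

```text
time_s: 10.6
position: [0.5822, 0.1166, 0.1013]
tool_rot: [[0.948, 0.319, 0.0], [0.319, -0.948, -0.0], [0.0, 0.0, -1.0]]
ft_force: [0.4, 0.4, -1.1]
grip_width: 0.0291
time_s: 11.0
position: [0.5901, 0.0938, 0.1013]
tool_rot: [[0.948, 0.319, 0.0], [0.319, -0.948, -0.0], [0.0, 0.0, -1.0]]
ft_force: [0.3, 0.7, -0.6]
grip_width: 0.0288
```

```bash
python3 -m crank '[0,0,0,0.0026,-0.0076,0,0, 0,0,0,0.0026,-0.0076,0,0, 0,0,0,0.001,-0.0028,0,0, 0,0,0,0,0,0,0]'; python3 -m crank '[0,0,0,0.0006,-0.0019,0,0, 0,0,0,0.0003,-0.001,0,0, 0,0,0,0,0,0,0]'
```

```text
time_s: 11.4
position: [0.5959, 0.0767, 0.1013]
tool_rot: [[0.947, 0.32, -0.0], [0.32, -0.947, 0.0], [0.0, -0.0, -1.0]]
ft_force: [0.4, -0.8, -1.1]
grip_width: 0.0292
time_s: 11.7
position: [0.596, 0.0762, 0.1014]
tool_rot: [[0.947, 0.321, -0.001], [0.321, -0.947, 0.004], [-0.0, -0.004, -1.0]]
ft_force: [-2.9, 10.1, 1.3]
grip_width: 0.0288
```

Contact at 10 N, and it comes where the handle should butt against the hasp edge. I'll lower the pin a little toward the shelf, release it and rise.

```bash
python3 -m crank '[0,0,0,0,0.0005,-0.0015,0, 0,0,0,0,0.0005,-0.0015,0, 0,0,0,0,0,0,0, 0,0,0,0,0,0,50, 0,0,0,0,0,0,50, 0,0,0,0,0,0,50, 0,0,0,0,0,0,50]'; python3 -m crank '[0,0,0,0,0,0.01,50, 0,0,0,0,0,0.02,50, 0,0,0,0,0,0.03,50, 0,0,0,0,0,0.035,50, 0,0,0,0,0,0.035,50, 0,0,0,0,0,0.03,50,0,0,0,-0.03,0,0,0, 0,0,0,-0.03,0,0,0, 0,0,0,-0.03,0,0,0, 0,0,0,-0.03,0,0,0]'
python3 - <<'E'
from h import *
d=snap("side","side6"); s=snap("scene","scene6")
o=np.zeros((600,800,3),np.uint8)
o[:,:400]=cv2.resize(d["frame"][175:265,260:320],(400,600),interpolation=cv2.INTER_CUBIC)
o[:,400:]=cv2.resize(s["frame"][155:245,325:385],(400,600),interpolation=cv2.INTER_CUBIC)
cv2.imwrite("pics/m6.png",o[:,:,::-1]);print(observe()["q"])
E
```

```text
time_s: 12.4
position: [0.5968, 0.0749, 0.0984]
tool_rot: [[0.947, 0.32, 0.0], [0.32, -0.947, -0.0], [0.0, 0.0, -1.0]]
ft_force: [0.4, 0.1, -0.2]
grip_width: 0.0424
time_s: 13.4
position: [0.4754, 0.075, 0.2591]
tool_rot: [[0.947, 0.32, 0.001], [0.32, -0.947, -0.0], [0.001, 0.0, -1.0]]
ft_force: [0.5, -0.9, -0.3]
grip_width: 0.0002
[-5.13245331e+00  1.41054574e+01  8.33904778e+01 -6.42719814e-03
  8.24772303e+01 -2.38260871e+01]
```

View pics/m6.png

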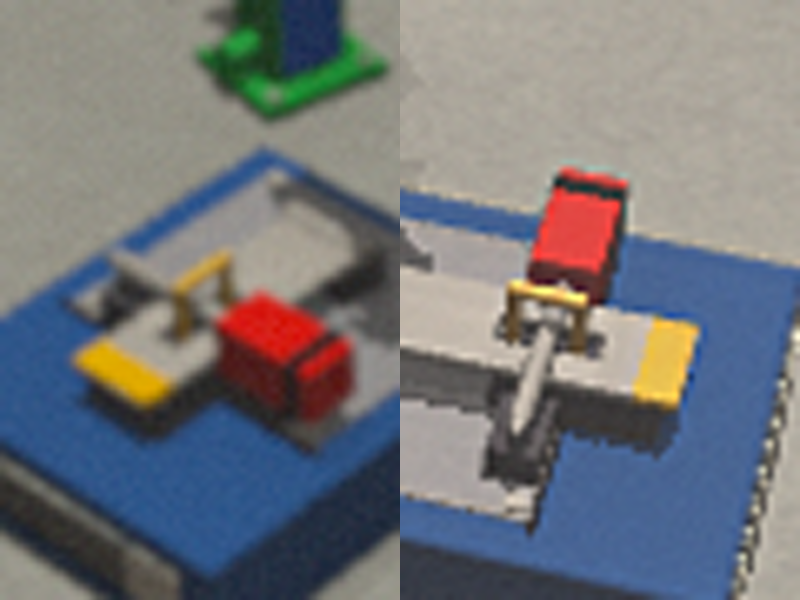

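The pin is through the staple, with its handle against the hasp edge and resting on the shelf: in the scene half the shaft emerges at about (530,380) and the hasp is flat. Next is the switch roller, measured at (0.4235, -0.394, 0.144) against the given height of 0.141. I'll approach from its free +x side.

```bash
python3 - <<'E'
from h import *
s=load("scene6");t=onz(s,(343,219.5),.092);S=np.array([.6136,.0252,.097]);h=np.radians(18.77);r=t-S
print("tip rel box x,y",r[0]*np.cos(h)+r[1]*np.sin(h),-r[0]*np.sin(h)+r[1]*np.cos(h),"expect 0,-.058")
E
python3 -m crank '[0,0,-0.0273,0.0012,-0.0393,0,0, 0,0,-0.0273,0.0012,-0.0393,0,0, 0,0,-0.0273,0.0012,-0.0393,0,0, 0,0,-0.0273,0.0012,-0.0393,0,0, 0,0,-0.0273,0.0012,-0.0393,0,0, 0,0,-0.0273,0.0012,-0.0393,0,0, 0,0,-0.0273,0.0012,-0.0393,0,0, 0,0,-0.0273,0.0012,-0.0393,0,0, 0,0,-0.0273,0.0012,-0.0393,0,0, 0,0,-0.0273,0.0012,-0.0393,0,0, 0,0,-0.0273,0.0012,-0.0393,0,0, 0,0,-0.0273,0.0012,-0.0393,0,0, 0,0,0,0,0,0,0, 0,0,0,0,0,-0.0325,0, 0,0,0,0,0,-0.0325,0, 0,0,0,0,0,-0.0325,0, 0,0,0,0,0,-0.0325,0, 0,0,0,0,0,0,0]'
```

```text
tip rel box x,y 0.0039047507301692534 -0.055580258504764224 expect 0,-.058
time_s: 15.3
position: [0.4902, -0.3951, 0.1246]
tool_rot: [[1.0, -0.001, -0.005], [-0.001, -1.0, 0.006], [-0.005, -0.006, -1.0]]
ft_force: [-0.7, -0.0, -0.1]
grip_width: 0.0
```

```bash
python3 -m crank '[0,0,0,-0.01,-0.001,0,0, 0,0,0,-0.01,-0.001,0,0, 0,0,0,-0.01,0,0,0, 0,0,0,-0.01,0,0,0, 0,0,0,0,0,0,0]'; python3 -m crank '[0,0,0,-0.008,0,0,0, 0,0,0,-0.008,0,0,0, 0,0,0,0,0,0,0]'
```

```text
time_s: 15.8
position: [0.4498, -0.3988, 0.1292]
tool_rot: [[1.0, -0.003, 0.0], [-0.003, -1.0, -0.001], [0.0, 0.001, -1.0]]
ft_force: [0.1, 0.5, 0.5]
grip_width: -0.0002
time_s: 16.1
position: [0.4344, -0.3986, 0.1285]
tool_rot: [[1.0, -0.002, 0.0], [-0.002, -1.0, 0.0], [0.0, -0.0, -1.0]]
ft_force: [1.0, 0.0, 1.3]
grip_width: -0.0002
```

```bash
python3 -m crank '[0,0,0,-0.008,0,0,0, 0,0,0,-0.008,0,0,0, 0,0,0,-0.004,0,0,0, 0,0,0,0,0,0,0, 0,0,0,0,0,0,0]'
python3 - <<'E'
from h import *
s=snap("scene","scene7"); d=snap("side","side7")
o=np.zeros((480,800,3),np.uint8)
o[:,:400]=cv2.resize(s["frame"][220:316,140:220],(400,480),interpolation=cv2.INTER_CUBIC)
o[:,400:]=cv2.resize(d["frame"][90:186,250:330],(400,480),interpolation=cv2.INTER_CUBIC)
cv2.imwrite("pics/m7.png",o[:,:,::-1])
E
```

```text
time_s: 16.6
position: [0.4152, -0.3984, 0.1284]
tool_rot: [[1.0, -0.002, 0.0], [-0.002, -1.0, 0.0], [0.0, -0.0, -1.0]]
ft_force: [2.2, 1.3, 0.3]
grip_width: 0.0001
```

View pics/m7.png

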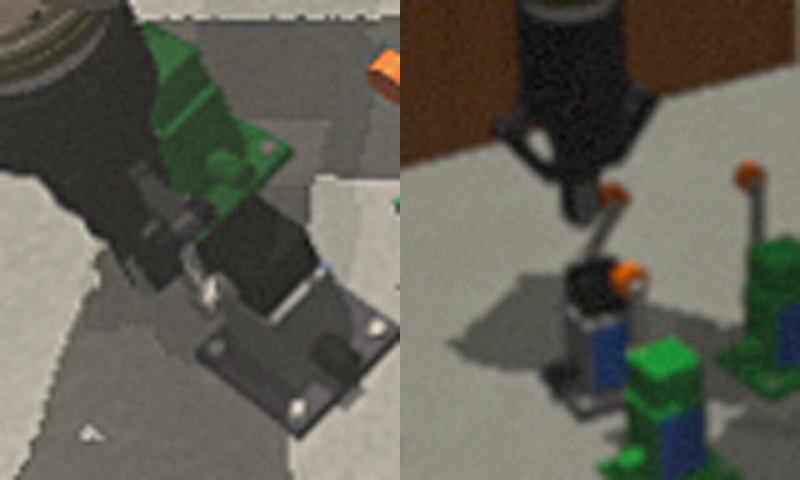

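```bash
python3 - <<'E'
from h import *
d=load("side7")
for a in(0,.3,.45,.6,.7,.85): print(a,proj(d,[.4235-.055*np.sin(a),-.3938,.088+.055*np.cos(a)]).round(1))
E
python3 -m crank '[0,0,0,-0.003,0,0,0, 0,0,0,0,0,0,0]'
```

```text
0 [[284.  128.6]]
0.3 [[288.1 128. ]]
0.45 [[290.1 128.2]]
0.6 [[291.9 128.8]]
0.7 [[293.  129.3]]
0.85 [[294.5 130.3]]
time_s: 16.9
position: [0.4122, -0.3984, 0.1281]
tool_rot: [[1.0, -0.002, 0.0], [-0.002, -1.0, 0.0], [0.0, -0.0, -1.0]]
ft_force: [4.7, 2.2, -1.8]
grip_width: -0.0001
```

In the side half the lever leans well over: the roller is at about (293,129), which is about 0.7 rad and past the click. I'll retract slowly, then rise clear.

```bash
python3 -m crank '[0,0,0,0.01,0,0,0, 0,0,0,0.012,0,0,0, 0,0,0,0.012,0,0,0, 0,0,0,0.012,0,0,0, 0,0,0,0.03,0,0,0, 0,0,0,0.02,0,0,0, 0,0,0,0,0,0.04,0, 0,0,0,0,0,0.04,0, 0,0,0,0,0,0.04,0, 0,0,0,0.02,0.04,0,0, 0,0,0,0,0.04,0,0, 0,0,0,0,0,0,0, 0,0,0,0,0,0,0]'
python3 - <<'E'
from h import *
s=snap("scene","scene8"); d=snap("side","side8")
o=np.zeros((600,800,3),np.uint8)
o[:300,:400]=cv2.resize(s["frame"][220:295,140:240],(400,300),interpolation=cv2.INTER_CUBIC)
o[:300,400:]=cv2.resize(d["frame"][105:180,250:350],(400,300),interpolation=cv2.INTER_CUBIC)
o[300:,:400]=cv2.resize(s["frame"][160:235,310:410],(400,300),interpolation=cv2.INTER_CUBIC)
o[300:,400:]=cv2.resize(d["frame"][190:265,245:345],(400,300),interpolation=cv2.INTER_CUBIC)
cv2.imwrite("pics/m8.png",o[:,:,::-1])
E
```

```text
time_s: 18.2
position: [0.5287, -0.3178, 0.2485]
tool_rot: [[1.0, -0.0, -0.0], [-0.0, -1.0, -0.0], [-0.0, 0.0, -1.0]]
ft_force: [-0.4, -1.1, -0.5]
grip_width: 0.0003
```

View pics/m8.png

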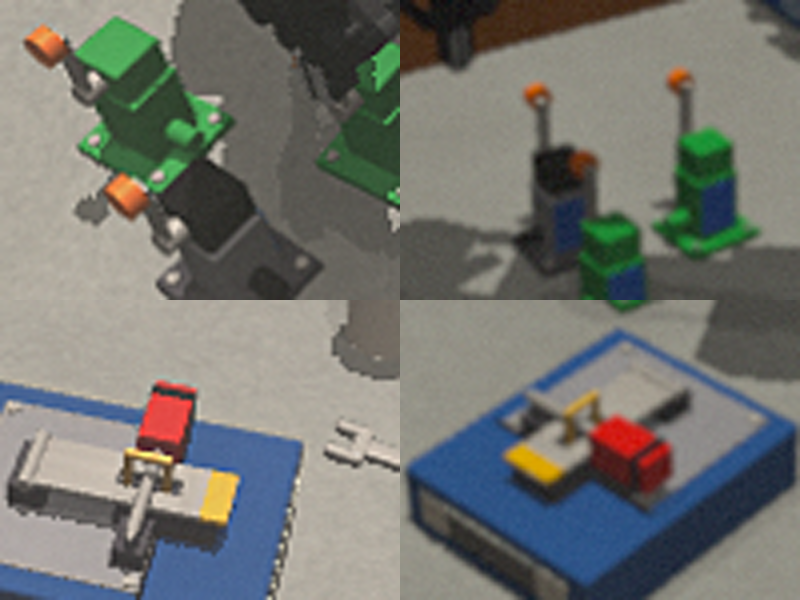

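The lever is back upright: its roller is at (126,193) in the scene crop and (538,95) in the side crop, where it started. The pin is still home, the hasp is shut and the arm is clear, so I'm handing in.

```bash
python3 -c "
from rig import *
print(close_job())"
```

```text
the job is handed in; nothing more can be done
None
```

I did all three steps and handed the job in at about 18 s of the 67 s allowed; `close_job` reports no verdict.

- **Hasp:** I swung it over from about 2.0 rad and pressed it down to a solid stop at about 20 N. The pictures show it flat, with the staple up through its slot.
- **Pin:** I pushed it in from the box's +y side and it slid freely until the handle butted at about 10 N, then released it onto the shelf. The shaft tip measured about 4 mm sideways and 2 mm lengthwise off the expected spot. That is roughly what the pictures can resolve, and the fit allows 13 mm at the neck. The butting point came about 3 mm earlier than my estimate of the staple predicted.
- **Switch:** I pushed the grey and black one, not the green look-alikes. The lever read about 0.7 rad in the side view, past the 0.45 click, and I then pushed 3 mm further. The last pictures show it back upright.
- **At hand-in:** The pin was still home and the hasp shut. The arm was clear, with the wrist force near zero. I planned the moves to stay clear of the bottle, beaker and wrench, and saw no contact with them, but I did not measure their positions again at the end.

Two early measurements disagreed with the rest. One box corner in the scene view was about 5 px off, and the box height came out at 53 mm instead of 60. I relied on the wrist-camera fit and the two-view staple measurement instead.

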